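# Lever open the test-piece chest and hold its lid up on the bar

### The job

Pick up the steel-bladed lever bar with the wooden handle, put its blade under the overhanging front lip of the grey chest's plywood lid and lever the lid up past its catch. Raise the lid to 45 degrees and finish while holding it there on the bar, because it falls shut by itself; the program ends with the bar still in the gripper and the lid resting on the blade. Keep the gripper and arm off the chest and its lid, and leave everything else on the table where it is.

Things in the scene. Friction and masses are not known exactly. Their poses are not given: they have to be found in the camera images.
- bar: Lever bar, 180 mm long, 120 to 190 g, lying flat along its x axis: dark wooden handle (x -100 to 0, 20 wide in y, 26 tall), then a bare flat steel blade (x 0 to +80, 22 wide, 4 thick, undersides level). Origin: underside, where handle meets blade; z up. Balances near its origin. Lies 0.12 to 0.25 m from the similar-looking brush; either may be the nearer to the robot
- bar_grip (a point): Good place to grip the bar: in the middle of the handle's section, 25 behind the blade's root, 13 above the underside
- bar_tip (a point): Middle of the upper edge of the blade's free end, 80 ahead of the bar's origin and 4 above its underside: the edge that goes under the lid and carries it
- chest: Chest fixed to the table: open grey steel box 180 mm (own x) x 220 (own y) x 70 tall, small cups inside. Origin: centre of its underside. The front faces its own -x, roughly to the robot's right (-y), turned differently each time; the lid is hinged along the far (+x) top edge
- lid_hinge (a point): Middle of the hinge axis (along the chest's y), on the chest's +x top edge at 70 above the table. The axis lies in the plane of the lid's underside
- lid_lip (a point): Middle of the lower front edge of the lid, 205 mm from the hinge; moves with the lid (70 above the table when shut). The lid is a plywood board 205 x 230 x 8 and stands out 25 in front of the chest's front wall, with free space below the overhang down to the table
- lid (a joint): Lid angle (rad): 0 shut and level, grows as the front lip rises, 0.785 is 45 degrees, stop at 1.4. Starts shut, held by a spring ball catch in the chest's front corner: about 4 to 7 N of upward push at the lip (lid weight included) frees it within the first 0.1 rad. Beyond, only the lid's weight (280 to 440 g) shuts it, 1 to 2.5 N at the lip; it never stays open by itself
- brush: Bystander: flat brush lying along its x axis, dark wooden handle (100 x 18 x 22) like the lever bar's, with a steel ferrule and black bristles 26 wide instead of the bare thin blade. Origin: underside, where handle meets ferrule
- jar_small: Bystander: small glass jar with a white cap, diameter 60, 80 tall. Origin: centre of its foot
- cup: Bystander: small white cup, diameter 72, 70 tall. Origin: centre of its foot
- plaster: Bystander: plaster block 60 x 60 x 55. Origin: centre of its underside
- stamp: Bystander: small turned wooden stamp, diameter 44, 55 tall. Origin: centre of its foot
- bowl: Bystander: white bowl, diameter 120, 50 tall. Origin: centre of its foot

How it is judged:
By the outcome, as a careful person would: the job done as asked, in the order asked, and still so for the second after the job is handed in, while the arm keeps its last pose, push and grip.
It also fails if it takes over 51 s, if anything falls off the work surface, if the arm or the gripper's body presses on something with over 40 N, if the wrist force passes 120 N, or if a joint passes its speed limit or range.

### The arm

A 6-joint arm with a two-finger parallel gripper is mounted at the origin on the work surface. World frame = base frame: x ahead of the robot, y to its left, z up, the work surface at z = 0. Lengths are in m, angles in rad, forces in N, time in s.
With the tool pointing down it reaches from about 0.35 to 0.975 m from the base axis. Payload 4.9 kg.
Tool frame: the origin (TCP) lies midway between the tips of the shut fingers; the grasp point (between the pads) lies 19 mm behind it; z points along the fingers, y is the direction in which the jaws open and shut (so a half turn about z gives the same grasp; the last joint's range is limited). The gripper opens to 85 mm and grips with 20 to 120 N. Pads are 22 mm wide; open, the fingers measure 114 mm over their backs; the gripper's body (76 mm by 85 mm) begins 54 mm behind the grasp point. The pads swing forward as they close: fully open they stand 13 mm farther back than shut.
Start: joints at [1.089, 0.053, 1.613, -0, 1.476, -0.119], TCP at [0.222, 0.584, 0.231] pointing down, gripper open.
Joint ranges: [-3.01, 3.01], [-1.01, 2.22], [0.06, 2.58], [-1.02, 4.17], [0.09, 2.62], [-3.14, 3.14]. Speed limits (rad/s): [2.57, 2.57, 3.14, 3.14, 3.14, 3.14].

### API

Orientations are given as a unit quaternion [w, x, y, z].
In Python, from plant import state, grab_frame, camera_params, job_done, boxes_of gives the robot as it stands.
- The arm moves only by the tool step_arm, never from a script. Its argument "steps" is a list of rows, each a list of 4 numbers: the shift along the tool's x, y, z in mm, then the turn about the tool's z in degrees. A call has 1 to 8 rows; each row shifts and turns the pose as measured when the row begins, along the tool's axes as they then stand; what a row does not reach is not made up. A row lasts 1/10 s, in which the tool goes at most 50 mm and 8.59 degrees, less where a joint would pass 70% of its speed; a pose out of reach is approached as far as the arm can. A call is refused whole if a number of a shift passes 50 or a number of a turn 8.59, either way. A call with a gripper value outside its range is refused whole. "claw" is the opening in per cent of the stroke, from 0 (shut) to 100 (fully open), set as the call begins (left out, the last holds). The fingers move at their own pace and stop on an object; the grip force is fixed at half the most. Time passes only in rows, so rows that do not move let the fingers close. It gives the time, the measured TCP pose, the force and the opening at its end, in the units of the state.
- state(): the state, without advancing time (a new reading comes with each control period).
- grab_frame(name): name is "scene" or "top"; returns (picture, depth): 420x560x3 uint8, red, green, blue; 420x560 float32, m along the optical axis (not along the pixel's ray), 0 where there is no reading.
- camera_params(name): a dict with "mtx" (3x3 intrinsics, pixels), "extrinsics" (4x4, takes a point from camera to world coordinates). Camera axes: x right, y down, z forward; pixel columns grow to the right and rows downward; lengths in m; the calibration is good to about 2 mm. A picture is of the moment at which its call begins. camera_params takes no time and is no camera call.
- job_done(): hands the job in, once; it reports no verdict.
Trained networks look in the newest picture that a camera, given by its name, has taken for a name from the list of things; names that differ only in an ending like _2 or _b are one class to them, and where a whole thing is asked for, a point or a joint stands for the part that bears it (a point fixed in the world has none). Each returns a list of dicts, best first, with "p" (0 to 1); they miss things now and then, are a little off and sometimes report something else, mostly with a low value. They report only what shows in the picture. A call takes as long as a camera call.
- boxes_of(camera, label): "box" ([left, top, width, height] in pixels, round what is visible of it).
The state is a dict: "time": time; "joint_pos": joint angles; "joint_vel": joint speeds; "joint_efforts": joint torques, N m; "tool_pos": TCP position; "tool_rot": TCP orientation; "contact_force": force on the tool from outside, world axes, zero at the start; "ft_torque": the same for the moment, N m; "gripper_width": opening from 0.0 (shut) to 1.0 (fully open).
Only numpy, scipy, OpenCV 4.12 (cv2) and the standard library are available. Lean on these libraries where they do the work, as an engineer would, in place of code of your own. Each camera call takes 0.05 s, during which the arm holds its last target. There are 200 camera calls.

## Working session

There is one attempt and no reset: what is moved stays moved. The work goes in short steps, Python scripts to look and compute and a tool call to move; the robot and the scene stay as the last step left them, time stands still between calls to the robot, and variables do not carry over. Pictures are saved under pics/ and viewed, about 8 in all and at most 12, crops included, and the job is handed in when it is done.

Besides the shell and the picture viewer there is one more tool, called after "Call:" as name([rows], argument=value, ...), one row to a line, values as JSON. step_arm: Moves the arm, as the interface text tells. Its arguments: {"type":"object","properties":{"steps":{"type":"array"},"claw":{"type":"number"}},"required":["steps"]}

```bash
mkdir -p pics; ls; cat > h.py <<'E'
import numpy as np, cv2
from plant import *
def look(n,fn=None):
    im,d=grab_frame(n)
    if fn: cv2.imwrite('pics/'+fn,cv2.cvtColor(im,cv2.COLOR_RGB2BGR))
    P=camera_params(n);K=np.array(P['mtx']);T=np.array(P['extrinsics'])
    v,u=np.mgrid[:d.shape[0],:d.shape[1]]
    X=np.stack([(u-K[0,2])/K[0,0]*d,(v-K[1,2])/K[1,1]*d,d],-1)@T[:3,:3].T+T[:3,3]
    X[d==0]=np.nan
    return im,X
def proj(n,p):
    P=camera_params(n);K=np.array(P['mtx']);T=np.linalg.inv(np.array(P['extrinsics']))
    c=T[:3,:3]@np.array(p)+T[:3,3];c=K@c;return c[:2]/c[2]
E
python3 - <<'E'
from h import *
for c in('top','scene'):
    im,X=look(c,c+'0.png');np.save(c+'0.npy',X)
    for l in('bar','brush','chest','lid','jar_small','cup','plaster','stamp','bowl'):
        for b in boxes_of(c,l)[:2]:
            x,y,w,h=b['box'];p=X[int(min(max(y+h/2,0),419)),int(min(max(x+w/2,0),559))];print(c,l,round(b['p'],2),np.round(b['box']),p.round(3))
print(state())
E
```

```text
pics
top bar 0.78 [386. 174.  15.  62.] [ 0.59  -0.288  0.026]
top brush 0.78 [377. 227.  13.  63.] [ 0.435 -0.256  0.023]
top brush 0.27 [217. 159. 101.  96.] [0.578 0.08  0.079]
top chest 0.62 [216. 160.  99.  94.] [0.58  0.085 0.082]
top lid 0.75 [213. 158. 105.  94.] [0.586 0.086 0.081]
top jar_small 0.93 [387. 151.  27.  20.] [ 0.712 -0.297  0.077]
top jar_small 0.28 [147. 213.  34.  22.] [0.532 0.374 0.057]
top cup 0.69 [229. 262.  23.  28.] [0.386 0.16  0.006]
top cup 0.66 [214. 160. 103.  93.] [0.58  0.085 0.082]
top plaster 0.65 [148. 215.  32.  23.] [0.526 0.373 0.06 ]
top bowl 0.56 [140. 258.  41.  46.] [0.369 0.393 0.005]
scene bar 0.56 [166. 304.  60.  46.] [ 0.607 -0.286  0.026]
scene brush 0.88 [135. 250.  59.  50.] [ 0.449 -0.252  0.022]
scene chest 0.72 [245. 168. 117.  94.] [0.612 0.063 0.08 ]
scene lid 0.62 [246. 167. 114.  87.] [0.6   0.078 0.077]
scene lid 0.44 [300. 312.  17.  23.] [ 0.788 -0.132  0.043]
scene jar_small 0.87 [210. 346.  38.  42.] [ 0.739 -0.307  0.081]
scene cup 0.66 [250. 149.  26.  34.] [0.365 0.171 0.019]
scene plaster 0.97 [333. 136.  30.  3
[... 278 characters left out ...]
joint_pos': array([ 1.08898792e+00,  5.26648873e-02,  1.61285521e+00, -7.07691424e-06,
        1.47601729e+00, -1.18990772e-01]), 'joint_vel': array([ 7.32881157e-04, -1.49289333e-04, -5.85324064e-05, -1.34842412e-03,
       -1.22786163e-03, -1.62481262e-05]), 'joint_efforts': array([-3.54535432e-04, -3.93688917e+01, -3.70475757e+01, -1.11978140e-04,
        4.82857922e-04, -4.03087381e-05]), 'tool_pos': array([0.2218127 , 0.58431044, 0.23135215]), 'tool_rot': array([1.15414942e-05, 1.80415122e-01, 9.83590557e-01, 2.53532029e-05]), 'contact_force': array([ 0.18391437, -0.20394357, -0.5496611 ]), 'ft_torque': array([-0.03355742,  0.0010877 , -0.00747678]), 'gripper_width': 0.9967943946434147}
```

```bash
python3 - <<'E'
import cv2,numpy as np
a=cv2.imread('pics/top0.png');b=cv2.imread('pics/scene0.png')
cv2.imwrite('pics/both.png',np.vstack([cv2.resize(a[140:320,120:440],(620,349),interpolation=2),cv2.resize(b[100:400,100:400],(250,250))[:, :].repeat(1,0) if 0 else cv2.copyMakeBorder(cv2.resize(b[120:400,110:400],(259,250)),0,0,0,361,0)]))
X=np.load('top0.npy')
def rect(m):
    p=X[m][:,:2].astype(np.float32);r=cv2.minAreaRect(p*1000);return np.round(cv2.boxPoints(r)),r,len(p)
Z=X[...,2]
v,u=np.mgrid[:420,:560]
def box(x,y,w,h,k=4): return (u>x-k)&(u<x+w+k)&(v>y-k)&(v<y+h+k)
print('lid',rect(box(213,158,105,94)&(Z>.07)))
for n,bx in(('bar',(386,174,15,62)),('brush',(377,227,13,63))):
    m=box(*bx)
    print(n,'handle',rect(m&(Z>.017)&(Z<.035)),'blade',rect(m&(Z>.003)&(Z<.012)))
    for vv in range(bx[1]-3,bx[1]+bx[3]+4,3):
        r=X[vv,bx[0]-3:bx[0]+bx[2]+4];print(vv,(r[:,2]*1000).round().astype(int))
print((np.nanmedian(Z[box(213+40,158+30,20,20,0)])))
E
```

```text
lid (array([[446.,  14.],
       [642., -60.],
       [723., 156.],
       [527., 229.]], dtype=float32), ((584.3779296875, 84.74738311767578), (230.36642456054688, 209.73040771484375), 69.44315338134766), 6073)
bar handle (array([[ 581., -272.],
       [ 582., -301.],
       [ 693., -297.],
       [ 692., -268.]], dtype=float32), ((636.8837280273438, -284.66558837890625), (111.14767456054688, 28.466373443603516), 2.094844341278076), 252) blade (array([[ 491., -325.],
       [ 694., -331.],
       [ 696., -267.],
       [ 492., -262.]], dtype=float32), ((593.4071044921875, -296.3448181152344), (63.769920349121094, 203.77633666992188), 88.33976745605469), 326)
171 [ 2 -1  4 -6 -1 -5 -1  2  1 10 13 17 14 14 16 14  9  2  1  0  0 -2]
174 [ 0  5  1 -2  0 -1 -2  4 27  3  1  5 -1  0  1  2  0  1  0 -1 -2  2]
177 [-1 11 16 28 26 24 28 27 26 30 -1  4 -1 -4  0 -1  2  2  3  1 -3  2]
180 [ 4  5 14 22 28 25 27 31 29 28 -2  3 -1  2 -2  3  2  5  3  3  1  0]
183 [ 3  4  9 20 22 24 26 26 26 26 28 -3 -2 -1  1  1 -1 -1  1  2 -1  2]
186 [ 2 -1  4 16 20 27 24 26 27 24 25  2  2 -2 -1  0  0  0 -3  4  1 -1]

[... 4876 characters left out ...]
              0                   -1                    2
                    1                   -2                    8
                    8                   18                   14
                   16                   20                   20
                   14                   21 -9223372036854775808
                   -3                    0                   -3
                    3                   -1]
287 [-2  3  3  0 -1 -1 11 18 15 18 18 14 16 15 17  4 -1  0 -2  1]
290 [ 4  1  2 -2  2  2 -3  3  2  3  1 -1  4  4 -2 -1  0  1  1  1]
293 [ 1  6  2 -1  4 -2  0 -3 -3  4 -4  1 -1  0  0  2  2  0  2  2]
0.07837084637418101<stdin>:15: RuntimeWarning: invalid value encountered in cast
```

View pics/both.png

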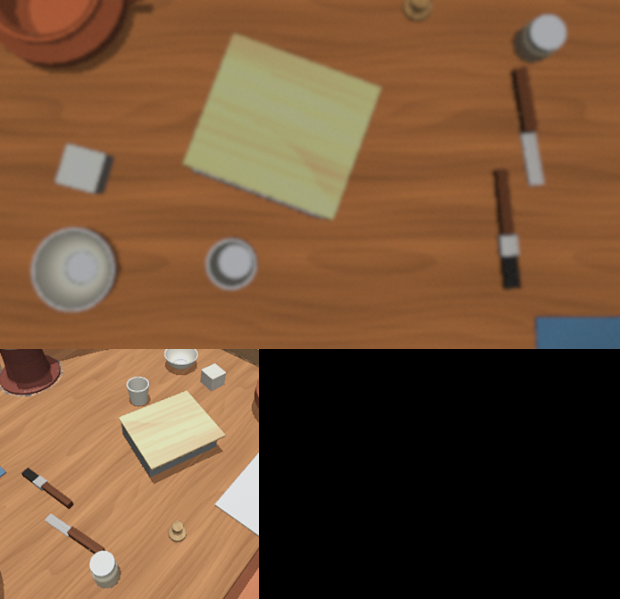

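```bash
python3 - <<'E'
import cv2,numpy as np
b=cv2.imread('pics/scene0.png')
cv2.imwrite('pics/ch.png',cv2.resize(b[155:275,235:375],(700,600),interpolation=2))
for n in('scene0','top0'):
    X=np.load(n+'.npy');c=np.array([.5844,.0847]);a=np.array([.936,-.351]);bb=np.array([.351,.936])
    A=(X[...,:2]-c)@a;B=(X[...,:2]-c)@bb;Z=X[...,2]
    t=(Z>.072)&(abs(A)<.15)&(abs(B)<.16);print(n,'top',*[np.percentile(q[t],[1,3,50,97,99]).round(3) for q in(A,B,Z)])
    m=(Z>.02)&(Z<.055)&(abs(A)<.13)&(abs(B)<.14);print(m.sum())
    H,_,_=np.histogram2d(A[m],B[m],[np.arange(-.13,.14,.01),np.arange(-.14,.15,.01)]);print(H.astype(int))
E
```

```text
scene0 top [-0.097 -0.092  0.014  0.103  0.105] [-0.113 -0.108 -0.006  0.109  0.114] [0.074 0.076 0.079 0.081 0.082]
410
[[ 0  0  0  0  0  0  0  0  0  0  0  0  0  0  0  0  0  0  0  0  0  0  0  0
   0  0  0  0  0]
 [ 0  0  0  0  0  0  0  0  0  0  0  0  0  0  0  0  0  0  0  0  0  0  0  0
   0  0  0  0  0]
 [ 0  0  0  0  0  0  0  0  0  0  0  0  0  0  0  0  0  0  0  0  0  0  0  0
   0  0  0  0  0]
 [ 0  0  0  9  0  0  0  0  0  0  0  0  0  0  0  0  0  0  0  0  0  0  0  0
   0  0  0  0  0]
 [ 0  0  0 10  0  0  0  0  0  0  0  0  0  0  0  0  0  0  0  0  0  0  0  0
   0  0  0  0  0]
 [ 0  0  0 14  0  0  0  0  0  0  0  0  0  0  0  0  0  0  0  0  0  0  0  0
   0  0  0  0  0]
 [ 0  0  0 10  0  0  0  0  0  0  0  0  0  0  0  0  0  0  0  0  0  0  0  0
   0  0  0  0  0]
 [ 0  0  0 10  0  0  0  0  0  0  0  0  0  0  0  0  0  0  0  0  0  0  0  0
   0  0  0  0  0]
 [ 0  0  0 10  0  0  0  0  0  0  0  0  0  0  0  0  0  0  0  0  0  0  0  0
   0  0  0  0  0]
 [ 0  0  0 13  0  0  0  0  0  0  0  0  0  0  0  0  0  0  0  0  0  0  0  0
   0  0  0  0  0]
 [ 0  0  0 12  0  0  0  0  0  0  0  0  0  0  0  0  0  0  0 
[... 2417 characters left out ...]
0 0 0 0 0 0 0 0 0 0 0 0 0 0]
 [0 0 0 0 0 0 0 0 0 0 0 0 0 0 0 0 0 0 0 0 0 0 0 0 0 0 0 0 0]
 [0 0 0 0 0 0 0 0 0 0 0 0 0 0 0 0 0 0 0 0 0 0 0 0 0 0 0 0 0]
 [0 0 0 0 0 0 0 0 0 0 0 0 0 0 0 0 0 0 0 0 0 0 0 0 0 0 0 0 0]
 [0 0 0 0 0 0 0 0 0 0 0 0 0 0 0 0 0 0 0 0 0 0 0 0 0 0 0 0 0]
 [0 0 0 0 0 0 0 0 0 0 0 0 0 0 0 0 0 0 0 0 0 0 0 0 0 0 0 0 0]
 [0 0 0 0 0 0 0 0 0 0 0 0 0 0 0 0 0 0 0 0 0 0 0 0 0 0 0 0 0]
 [0 0 0 0 0 0 0 0 0 0 0 0 0 0 0 0 0 0 0 0 0 0 0 0 0 0 0 0 0]
 [0 0 0 0 0 0 0 0 0 0 0 0 0 0 0 0 0 0 0 0 0 0 0 0 0 0 0 0 0]
 [0 0 0 0 0 0 0 0 0 0 0 0 0 0 0 0 0 0 0 0 0 0 0 0 0 0 0 0 0]
 [0 0 0 0 0 0 0 0 0 0 0 0 0 0 0 0 0 0 0 0 0 0 0 0 0 0 0 0 0]
 [0 0 0 0 0 0 0 0 0 0 0 0 0 0 0 0 0 0 0 0 0 0 0 0 0 0 0 0 0]]
```

View pics/ch.png

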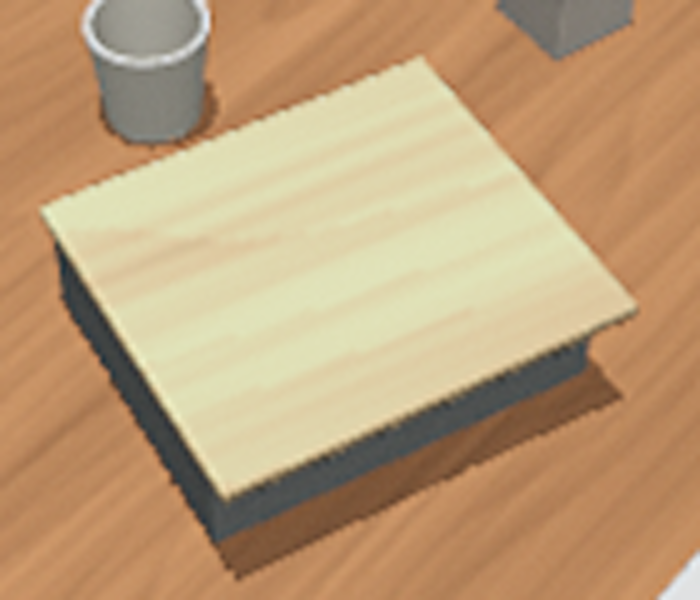

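```bash
cat >> h.py <<'E'
def go(p,yaw=None):
    """remaining shift in tool axes (mm) and turn (deg, about tool z) to TCP p, yaw of tool x (deg)"""
    s=state();w,x,y,z=s['tool_rot'];from scipy.spatial.transform import Rotation as R
    M=R.from_quat([x,y,z,w]).as_matrix();d=M.T@(np.array(p)-s['tool_pos'])*1000
    ya=np.degrees(np.arctan2(M[1,0],M[0,0]));out=d.round(1).tolist()
    if yaw is not None: out.append(round(-((yaw-ya+180)%360-180),1))
    print('shift',out,'yaw',round(ya,1),'tiltz',M[:,2].round(3),'t',round(s['time'],2),'pos',s['tool_pos'].round(4),'w',round(s['gripper_width'],3),'F',s['contact_force'].round(1),'q',s['joint_pos'].round(2))
E
python3 - <<'E'
from h import *
im=cv2.imread('pics/top0.png');X=np.load('top0.npy');Z=X[...,2]
v,u=np.mgrid[:420,:560];hsv=cv2.cvtColor(im,cv2.COLOR_BGR2HSV)
m=(u>383)&(u<405)&(v>173)&(v<242)
# rays to known plane heights instead of noisy depth
P=camera_params('top');K=np.array(P['mtx']);T=np.array(P['extrinsics'])
def plane(uu,vv,z):
    r=np.stack([(uu-K[0,2])/K[0,0],(vv-K[1,2])/K[1,1],np.ones_like(uu,float)],-1)@T[:3,:3].T
    return T[:3,3]+r*((z-T[2,3])/r[...,2])[...,None]
bl=m&(hsv[...,1]<60)&(hsv[...,2]>110)&(v>205);hd=m&(Z>.0225)&(Z<.034)&(v<210)
B=plane(u[bl],v[bl],.004)[:,:2];H=plane(u[hd],v[hd],.026)[:,:2]
for n,Q in(('blade',B),('handle',H)):
    r=cv2.minAreaRect((Q*1000).astype(np.float32));print(n,len(Q),Q.mean(0).round(4),np.round(r[0]),np.round(r[1]),r[2])
d=B.mean(0)-H.mean(0);print('dist',np.linalg.norm(d));d/=np.linalg.norm(d);print(d,np.degrees(np.arctan2(d[1],d[0])),T[:3,3])
s=[(Q@d) for Q in(B,H)];print([ (q.min().round(4),q.max().round(4)) for q in s])
root=H.mean(0)+d*.05;root2=B.mean(0)-d*.04;print(root,root2)
g=(root+root2)/2-d*.015;print('grip',g);go([*g,.12],np.degrees(np.arctan2(d[1],d[0])))
E
```

```text
blade 205 [ 0.5425 -0.2968] [ 543. -297.] [80. 23.] 7.8540425300598145
handle 220 [ 0.6313 -0.2847] [ 632. -284.] [100.  21.] 8.126745223999023
dist 0.08958123272036764
[-0.99094356 -0.13427908] -172.28306557915735 [0.45050735 0.05355245 1.16893618]
[(np.float64(-0.5378), np.float64(-0.4578)), (np.float64(-0.6377), np.float64(-0.5378))]
[ 0.581742   -0.29143902] [ 0.58215698 -0.29138279]
grip [ 0.59681365 -0.28939672]
shift [-660.7, -683.7, 111.3, np.float64(-28.5)] yaw 159.2 tiltz [ 0.  0. -1.] t 1.0 pos [0.2218 0.5843 0.2314] w 0.997 F [ 0.2 -0.2 -0.5] q [ 1.09  0.05  1.61 -0.    1.48 -0.12]
```

Call:
step_arm([
  [-35,-37,0,0],
  [-35,-37,0,0],
  [-35,-37,0,0],
  [-35,-37,0,0],
  [-35,-37,0,0],
  [-35,-37,0,0],
  [-35,-37,0,0],
  [-35,-37,0,0],
])

```text
time: 1.8
tool_pos: [0.3763, 0.215, 0.2308]
tool_rot: [0.002, 0.174, 0.985, 0.001]
contact_force: [0.0, -0.0, -0.2]
gripper_width: 1.002
```

Call:
step_arm([
  [-35,-37,0,0],
  [-35,-37,0,0],
  [-35,-37,0,0],
  [-35,-37,0,0],
  [-35,-37,0,0],
  [-35,-37,0,0],
  [-35,-37,0,0],
  [-35,-37,0,0],
])

```text
time: 2.6
tool_pos: [0.5321, -0.1539, 0.2344]
tool_rot: [0.007, 0.175, 0.984, 0.002]
contact_force: [1.0, 0.6, 0.8]
gripper_width: 1.001
```

Call:
step_arm([
  [0,0,0,-7],
  [0,0,0,-7],
  [0,0,0,-7],
  [0,0,0,-7],
  [0,0,0,0],
])

```text
time: 3.1
tool_pos: [0.5333, -0.162, 0.2335]
tool_rot: [0.006, -0.072, 0.997, -0.0]
contact_force: [-0.5, 0.1, 0.3]
gripper_width: 1.0
```

```bash
python3 -c "
from h import *
go([.5968,-.2894,.12],-172.3)"
```

```text
shift [-43.0, -135.1, 114.2, np.float64(0.6)] yaw -171.7 tiltz [ 0.013  0.001 -1.   ] t 3.1 pos [ 0.5333 -0.162   0.2335] w 1.0 F [-0.5  0.1  0.3] q [-0.43 -0.12  1.78  0.01  1.47 -2.15]
```

Call:
step_arm([
  [-11,-34,10,0],
  [-11,-34,20,0],
  [-11,-34,30,0],
  [-10,-33,30,0],
  [0,0,24,0],
  [0,0,0,0],
])

```text
time: 3.7
tool_pos: [0.6011, -0.2942, 0.1201]
tool_rot: [0.01, -0.065, 0.998, -0.002]
contact_force: [-0.3, -0.1, -1.3]
gripper_width: 1.001
```

```bash
python3 -c "
from h import *
go([.5968,-.2894,.004],-172.3)"
```

```text
shift [5.9, 5.8, 116.0, np.float64(-0.3)] yaw -172.6 tiltz [ 0.02  -0.002 -1.   ] t 3.7 pos [ 0.6011 -0.2942  0.1201] w 1.001 F [-0.3 -0.1 -1.3] q [-0.57  0.23  1.61  0.01  1.29 -2.27]
```

Call:
step_arm([
  [3,3,0,0],
  [3,3,30,0],
  [0,0,40,0],
  [0,0,30,0],
  [0,0,10,0],
  [0,0,0,0],
])

```text
time: 4.3
tool_pos: [0.6023, -0.2894, 0.0204]
tool_rot: [0.017, -0.063, 0.998, -0.007]
contact_force: [0.3, -0.1, -0.5]
gripper_width: 0.998
```

```bash
python3 -c "
from h import *
go([.5968,-.2894,.004],-172.3)
im,X=look('top','g1.png')
cv2.imwrite('pics/g1c.png',cv2.resize(cv2.imread('pics/g1.png')[140:300,300:460],(600,600),interpolation=2))"
```

```text
shift [6.0, 1.0, 16.2, np.float64(-0.4)] yaw -172.7 tiltz [ 0.035 -0.011 -0.999] t 4.3 pos [ 0.6023 -0.2894  0.0204] w 0.998 F [ 0.3 -0.1 -0.5] q [-0.56  0.33  1.67  0.01  1.11 -2.27]
```

View pics/g1c.png

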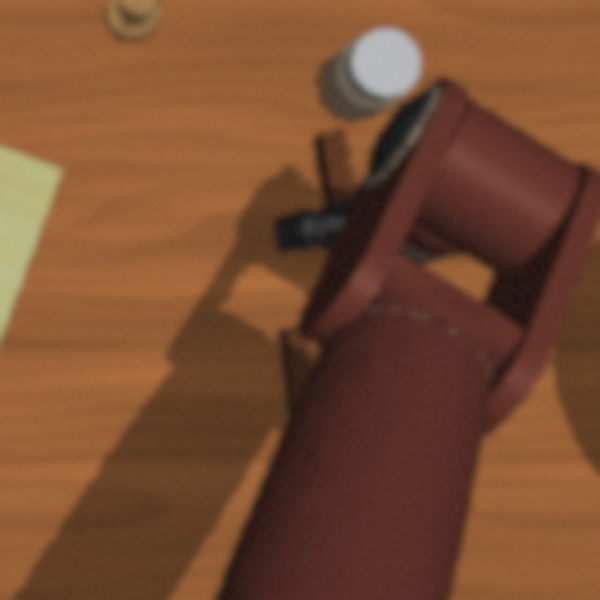

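Call:
step_arm([
  [5,1,6,0],
  [1,0,5,0],
  [0,0,4,0],
  [0,0,0,0],
])

```text
time: 4.75
tool_pos: [0.6005, -0.2917, 0.0126]
tool_rot: [0.022, -0.063, 0.998, -0.01]
contact_force: [-0.4, 0.2, 0.6]
gripper_width: 1.0
```

```bash
python3 -c "
from h import *
go([.5968,-.2894,.004],-172.3)"
```

```text
shift [3.8, 2.9, 8.4, np.float64(-0.4)] yaw -172.7 tiltz [ 0.045 -0.018 -0.999] t 4.75 pos [ 0.6005 -0.2917  0.0126] w 1.0 F [-0.4  0.2  0.6] q [-0.57  0.34  1.68  0.01  1.08 -2.27]
```

Call:
step_arm([
  [4,3,8,0],
  [0,0,4,0],
])

```text
time: 4.95
tool_pos: [0.5973, -0.2899, 0.0009]
tool_rot: [0.023, -0.063, 0.998, -0.011]
contact_force: [-0.5, 0.0, -0.6]
gripper_width: 1.0
```

```bash
python3 -c "
from h import *
go([.5968,-.2894,.004],-172.3)"
```

```text
shift [0.3, 0.5, -3.1, np.float64(-0.4)] yaw -172.7 tiltz [ 0.047 -0.019 -0.999] t 4.95 pos [ 0.5973 -0.2899  0.0009] w 1.0 F [-0.5  0.  -0.6] q [-0.57  0.34  1.69  0.01  1.06 -2.27]
```

Call:
step_arm([
  [0,0,-3,0],
  [0,0,0,0],
  [0,0,0,0],
  [0,0,0,0],
  [0,0,0,0],
  [0,0,0,0],
], claw=0)

```text
time: 5.55
tool_pos: [0.5968, -0.2897, 0.0033]
tool_rot: [0.022, -0.063, 0.998, -0.011]
contact_force: [0.4, -0.4, -1.7]
gripper_width: 0.222
```

```bash
python3 -c "
from h import *
go([.5968,-.2894,.15],-172.3)"
```

```text
shift [-6.4, -3.2, -146.5, np.float64(-0.4)] yaw -172.7 tiltz [ 0.046 -0.018 -0.999] t 5.55 pos [ 0.5968 -0.2897  0.0033] w 0.222 F [ 0.4 -0.4 -1.7] q [-0.57  0.34  1.69  0.01  1.06 -2.27]
```

Call:
step_arm([
  [0,0,-10,0],
  [0,0,-25,0],
  [0,0,-40,0],
  [0,0,-40,0],
  [0,0,-35,0],
  [0,0,0,0],
])

```text
time: 6.15
tool_pos: [0.5875, -0.2854, 0.1572]
tool_rot: [0.019, -0.063, 0.998, -0.008]
contact_force: [1.5, -0.4, -0.2]
gripper_width: 0.222
```

Call:
step_arm([
  [0,0,0,7],
  [0,0,0,7],
  [0,0,0,7],
  [0,0,0,7],
  [0,0,0,0],
])

```text
time: 6.65
tool_pos: [0.5858, -0.2842, 0.155]
tool_rot: [0.02, 0.189, 0.982, -0.003]
contact_force: [-0.1, -0.2, -1.8]
gripper_width: 0.221
```

```bash
python3 -c "
from h import *
go([.853,-.016,.15],159.4)"
```

```text
shift [-148.1, 348.3, 11.6, np.float64(-1.2)] yaw 158.2 tiltz [ 0.037 -0.013 -0.999] t 6.65 pos [ 0.5858 -0.2842  0.155 ] w 0.221 F [-0.1 -0.2 -1.8] q [-0.57  0.14  1.65  0.01  1.31 -1.76]
```

Call:
step_arm([
  [-30,20,0,0],
  [-30,35,0,0],
  [-30,40,0,0],
  [-20,40,0,0],
  [-14,40,0,0],
  [-14,40,0,0],
  [-10,40,0,-1.2],
  [0,40,0,0],
])

```text
time: 7.45
tool_pos: [0.832, -0.0607, 0.1476]
tool_rot: [0.012, 0.172, 0.985, -0.003]
contact_force: [-1.0, -0.3, -1.4]
gripper_width: 0.219
```

Call:
step_arm([
  [0,40,0,0],
  [0,13,0,0],
  [0,0,0,0],
])

```text
time: 7.75
tool_pos: [0.8502, -0.002, 0.1421]
tool_rot: [0.009, 0.165, 0.986, -0.002]
contact_force: [0.1, -0.4, -0.6]
gripper_width: 0.22
```

```bash
python3 -c "
from h import *
go([.853,-.016,.15],159.4)
for c in('top','scene'): look(c,c+'2.png')
a=cv2.imread('pics/top2.png')[140:300,190:430];b=cv2.imread('pics/scene2.png')[60:380,160:480]
cv2.imwrite('pics/s2.png',np.hstack([cv2.resize(b,(440,440)),cv2.copyMakeBorder(cv2.resize(a,(360,240)),0,200,0,0,0)]))"
```

```text
shift [-7.3, -12.3, -7.8, np.float64(1.6)] yaw 161.0 tiltz [ 0.016 -0.007 -1.   ] t 7.75 pos [ 0.8502 -0.002   0.1421] w 0.22 F [ 0.1 -0.4 -0.6] q [-0.09  0.62  1.07 -0.01  1.44 -1.33]
```

View pics/s2.png

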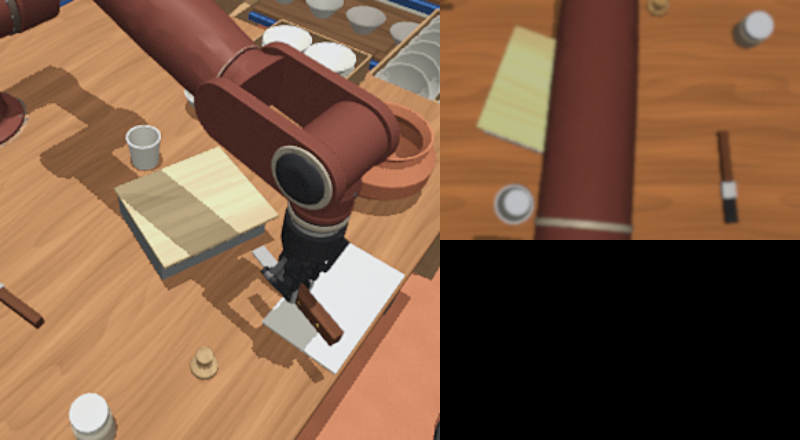

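Call:
step_arm([
  [-7,-12,20,1.6],
  [0,0,35,0],
  [0,0,35,0],
  [0,0,8,0],
  [0,0,0,0],
])

```text
time: 8.35
tool_pos: [0.8527, -0.0338, 0.0392]
tool_rot: [0.009, 0.187, 0.982, -0.004]
contact_force: [-0.4, 0.4, -1.3]
gripper_width: 0.219
```

```bash
cat > tip.py <<'E'
from h import *
from scipy.spatial.transform import Rotation as R
import sys
A_=np.array([.9363,-.3512]);B_=np.array([.3512,.9363]);C_=np.array([.5844,.0847])
def fr(p): p=np.asarray(p);return np.r_[(p[:2]-C_)@A_,(p[:2]-C_)@B_,p[2]]
def tip(fn=None):
    s=state();w,x,y,z=s['tool_rot'];M=R.from_quat([x,y,z,w]).as_matrix()
    im,X=look('scene',fn)
    Q=(X-s['tool_pos'])@M
    hsv=cv2.cvtColor(im,cv2.COLOR_RGB2HSV)
    m=(Q[...,0]>.018)&(Q[...,0]<.12)&(abs(Q[...,1])<.025)&(abs(Q[...,2])<.03)&(hsv[...,1]<70)&(hsv[...,2]>90)
    q=Q[m];print('n',len(q))
    if len(q)>20:
        k=np.polyfit(q[:,0],q[:,2],1);ky=np.polyfit(q[:,0],q[:,1],1)
        print('x range',np.percentile(q[:,0],[2,98]).round(4),'slope dz/dx',k[0].round(3),'z at 95',np.polyval(k,.095).round(4),'y at95',np.polyval(ky,.095).round(4))
        for e in(.095,): print('tip A,B,z',fr(s['tool_pos']+M@[e,np.polyval(ky,e),np.polyval(k,e)]).round(4))
    print('nominal tip',fr(s['tool_pos']+M@[.095,0,0]).round(4))
    return X
E
python3 -c "
from tip import *
go([.853,-.016,.045],159.4)
tip('s3.png')"
```

```text
shift [6.2, 16.7, -6.0, np.float64(-1.0)] yaw 158.4 tiltz [ 0.016 -0.012 -1.   ] t 8.35 pos [ 0.8527 -0.0338  0.0392] w 0.219 F [-0.4  0.4 -1.3] q [-0.12  0.71  1.11 -0.01  1.3  -1.31]
n 164
x range [0.0396 0.0928] slope dz/dx -0.054 z at 95 -0.0057 y at95 0.0008
tip A,B,z [ 0.1978 -0.0142  0.043 ]
nominal tip [ 0.1979 -0.015   0.0374]
```

Call:
step_arm([
  [10,8,-4,-1],
  [25,7,-2,0],
  [25,0,0,0],
  [15,0,0,0],
  [5,0,0,0],
  [0,0,0,0],
])

```text
time: 9.0
tool_pos: [0.7862, 0.0105, 0.0589]
tool_rot: [0.019, 0.177, 0.984, -0.003]
contact_force: [0.0, -0.2, -2.7]
gripper_width: 0.218
```

```bash
python3 -c "
from tip import *
go([.853,-.016,.045],159.4)
tip('s4.png')"
```

```text
shift [-71.3, -1.5, 16.6, np.float64(0.2)] yaw 159.6 tiltz [ 0.036 -0.013 -0.999] t 9.0 pos [0.7862 0.0105 0.0589] w 0.218 F [ 0.  -0.2 -2.7] q [-0.08  0.53  1.33 -0.01  1.24 -1.29]
n 113
x range [0.039 0.11 ] slope dz/dx -0.142 z at 95 -0.0079 y at95 0.0016
tip A,B,z [0.1198 0.0028 0.0632]
nominal tip [0.1201 0.0012 0.0553]
```

Call:
step_arm([
  [0,-2,10,0],
  [10,0,3,0],
  [10,0,2,0],
  [0,0,0,0],
])

```text
time: 9.45
tool_pos: [0.7686, 0.0147, 0.043]
tool_rot: [0.02, 0.178, 0.984, -0.003]
contact_force: [-0.6, -0.4, -1.9]
gripper_width: 0.221
```

```bash
python3 -c "
from tip import *
go([.853,-.016,.045],159.4)
tip('s5.png')
cv2.imwrite('pics/s5c.png',cv2.resize(cv2.imread('pics/s5.png')[170:330,230:430],(750,600),interpolation=2))"
```

```text
shift [-89.8, 0.8, 1.7, np.float64(0.1)] yaw 159.5 tiltz [ 0.039 -0.013 -0.999] t 9.45 pos [0.7686 0.0147 0.043 ] w 0.221 F [-0.6 -0.4 -1.9] q [-0.07  0.51  1.39 -0.01  1.2  -1.28]
n 99
x range [0.0415 0.1178] slope dz/dx 0.093 z at 95 -0.0021 y at95 -0.0007
tip A,B,z [ 0.102  -0.0017  0.0412]
nominal tip [ 0.1021 -0.001   0.0391]
```

View pics/s5c.png

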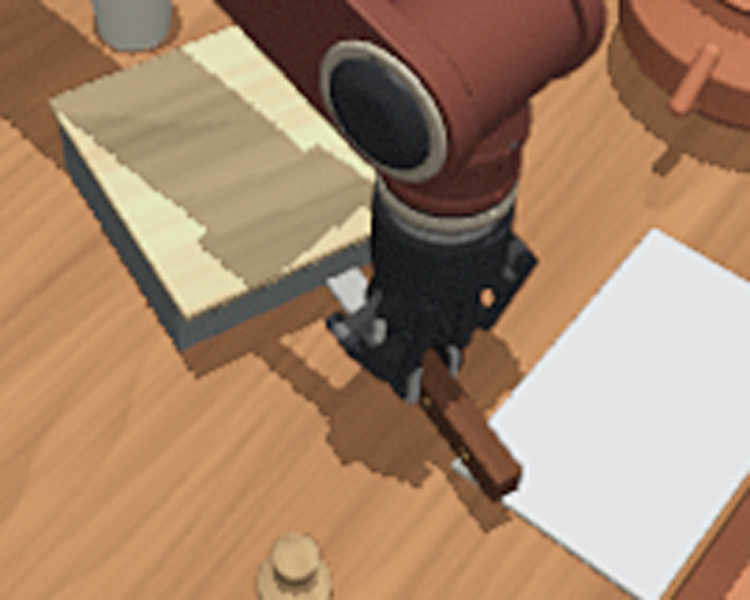

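Call:
step_arm([
  [9,0,0,0],
  [4,0,-5,0],
  [0,0,-8,0],
  [0,0,0,0],
])

```text
time: 9.9
tool_pos: [0.7556, 0.0194, 0.057]
tool_rot: [0.021, 0.178, 0.984, -0.003]
contact_force: [-0.2, 0.3, -1.4]
gripper_width: 0.227
```

```bash
cat > st.py <<'E'
from tip import *
def st():
    s=state();w,x,y,z=s['tool_rot'];M=R.from_quat([x,y,z,w]).as_matrix()
    t=fr(s['tool_pos']+M@[.095,0,-.004]);hA=-.102
    print('tip',t.round(4),'theta_from_tip',np.degrees(np.arctan2(t[2]-.07,t[0]-hA)).round(1),'r',np.hypot(t[2]-.07,t[0]-hA).round(3),'torq',s['ft_torque'].round(2));go([.8,0,.1],159.4)
def lid(fn=None):
    im,X=look('scene',fn);F=np.stack([(X[...,:2]-C_)@A_,(X[...,:2]-C_)@B_,X[...,2]],-1)
    hsv=cv2.cvtColor(im,cv2.COLOR_RGB2HSV);m=(abs(F[...,1])<.125)&(F[...,0]>-.13)&(F[...,0]<.12)&(F[...,2]>.072)&(hsv[...,0]>18)&(hsv[...,0]<40)&(hsv[...,1]>25)
    p=F[m];best=None
    rng=np.random.default_rng(0)
    for _ in range(300):
        q=p[rng.choice(len(p),3,False)];n=np.cross(q[1]-q[0],q[2]-q[0]);L=np.linalg.norm(n)
        if L<1e-5: continue
        n/=L;k=abs((p-q[0])@n)<.003
        if best is None or k.sum()>best.sum(): best=k
    q=p[best];c=q.mean(0);n=np.linalg.svd(q-c)[2][2];n*=np.sign(n[2])
    print('lid n',best.sum(),'/',len(p),'normal',n.round(3),'theta',np.arctan2(-n[0],n[2]).round(3),'deg',np.degrees(np.arctan2(-n[0],n[2])).round(1),'maxz',np.percentile(q[:,2],98).round(3))
E
python3 -c "
from st import *
st();lid()"
```

```text
tip [ 0.0881 -0.0011  0.0569] theta_from_tip -3.9 r 0.191 torq [-0.07  0.01 -0.02]
shift [-50.2, -2.5, -41.0, np.float64(0.1)] yaw 159.5 tiltz [ 0.04  -0.014 -0.999] t 9.9 pos [0.7556 0.0194 0.057 ] w 0.227 F [-0.2  0.3 -1.4] q [-0.07  0.47  1.42 -0.01  1.21 -1.28]
lid n 3800 / 3947 normal [ 0.    -0.001  1.   ] theta -0.0 deg -0.0 maxz 0.081
```

Call:
step_arm([
  [0,0,-6,0],
  [0,0,-6,0],
  [0,0,-6,0],
  [0,0,-6,0],
])

```text
time: 10.35
tool_pos: [0.7526, 0.0195, 0.0785]
tool_rot: [0.018, 0.178, 0.984, -0.004]
contact_force: [-0.4, 1.3, -10.3]
gripper_width: 0.221
```

```bash
python3 -c "
from st import *
st();lid();tip()"
```

```text
tip [ 0.0853 -0.002   0.0789] theta_from_tip 2.7 r 0.187 torq [ 0.01 -0.29 -0.02]
shift [-52.0, -1.7, -19.6, np.float64(0.1)] yaw 159.5 tiltz [ 0.035 -0.014 -0.999] t 10.35 pos [0.7526 0.0195 0.0785] w 0.221 F [ -0.4   1.3 -10.3] q [-0.07  0.44  1.42 -0.01  1.25 -1.28]
lid n 3959 / 4100 normal [-0.014 -0.002  1.   ] theta 0.014 deg 0.8 maxz 0.083
n 194
x range [0.0472 0.1086] slope dz/dx -0.119 z at 95 -0.0056 y at95 -0.0002
tip A,B,z [ 0.0852 -0.0021  0.0814]
nominal tip [ 0.0854 -0.0019  0.0758]
```

Call:
step_arm([
  [0,0,-6,0],
  [0,0,-6,0],
  [0,0,-6,0],
  [0,0,0,0],
])

```text
time: 10.85
tool_pos: [0.7487, 0.0208, 0.0932]
tool_rot: [0.014, 0.178, 0.984, -0.004]
contact_force: [0.1, -0.2, -6.2]
gripper_width: 0.22
```

```bash
python3 -c "
from st import *
st();lid('s6.png')"
```

```text
tip [ 0.0812 -0.0022  0.0945] theta_from_tip 7.6 r 0.185 torq [-0.09 -0.38 -0.04]
shift [-55.5, -1.6, -5.2, np.float64(0.1)] yaw 159.5 tiltz [ 0.026 -0.012 -1.   ] t 10.85 pos [0.7487 0.0208 0.0932] w 0.22 F [ 0.1 -0.2 -6.2] q [-0.07  0.42  1.42 -0.01  1.28 -1.28]
lid n 3992 / 4151 normal [-0.016 -0.001  1.   ] theta 0.016 deg 0.9 maxz 0.083
```

```bash
python3 -c "
from st import *
tip()
cv2.imwrite('pics/s6c.png',cv2.resize(cv2.imread('pics/s6.png')[190:310,270:430],(800,600),interpolation=2))"
```

```text
n 159
x range [0.0545 0.1112] slope dz/dx -0.082 z at 95 0.0088 y at95 0.0011
tip A,B,z [ 0.0816 -0.0012  0.0817]
nominal tip [ 0.0814 -0.0022  0.0905]
```

View pics/s6c.png

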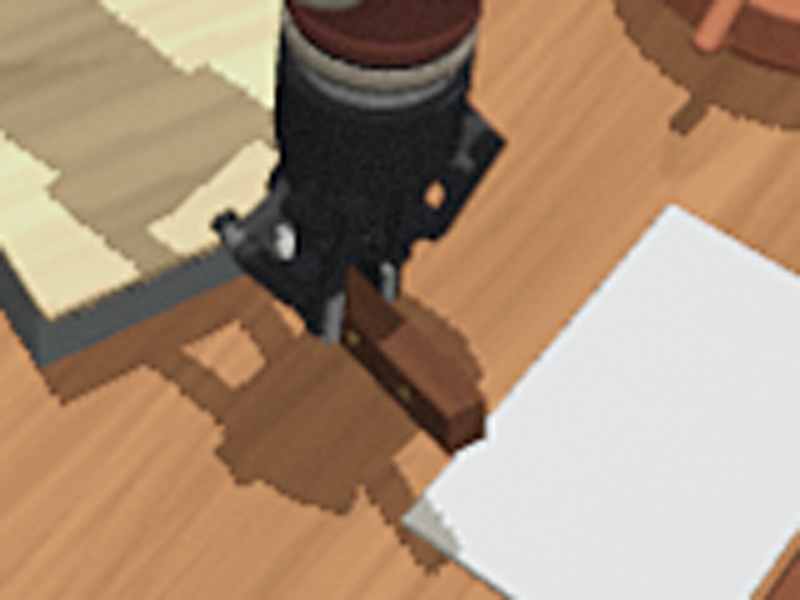

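Call:
step_arm([
  [0,0,10,0],
  [0,0,15,0],
  [0,0,8,0],
  [-10,0,3,0],
  [-20,0,0,0],
  [-20,0,0,0],
  [-10,0,0,0],
  [0,0,0,0],
])

```text
time: 11.75
tool_pos: [0.8156, -0.0036, 0.0637]
tool_rot: [0.021, 0.178, 0.984, -0.003]
contact_force: [-0.4, 1.2, -1.8]
gripper_width: 0.219
```

```bash
python3 -c "
from st import *
st();lid();tip()"
```

```text
tip [ 0.1524 -0.0015  0.0636] theta_from_tip -1.4 r 0.255 torq [-0.    0.   -0.03]
shift [14.4, -2.0, -37.0, np.float64(0.1)] yaw 159.5 tiltz [ 0.04  -0.014 -0.999] t 11.75 pos [ 0.8156 -0.0036  0.0637] w 0.219 F [-0.4  1.2 -1.8] q [-0.09  0.59  1.24 -0.01  1.27 -1.3 ]
lid n 3982 / 4147 normal [ 0.002 -0.001  1.   ] theta -0.002 deg -0.1 maxz 0.081
n 51
x range [0.043  0.0855] slope dz/dx 0.227 z at 95 0.0214 y at95 -0.0016
tip A,B,z [ 0.1529 -0.003   0.0382]
nominal tip [ 0.152  -0.0015  0.0596]
```

Call:
step_arm([
  [0,0,15,0],
  [0,0,12,0],
  [0,0,8,0],
  [0,0,8,0],
  [0,0,5,0],
  [0,0,4,0],
])

```text
time: 12.45
tool_pos: [0.82, -0.0041, 0.0141]
tool_rot: [0.025, 0.178, 0.984, -0.003]
contact_force: [-0.0, -0.9, 5.8]
gripper_width: 0.221
```

```bash
python3 -c "
from st import *
st();tip()"
```

```text
tip [ 0.1567 -0.0005  0.0132] theta_from_tip -12.4 r 0.265 torq [0.16 0.7  0.02]
shift [15.7, -3.0, -86.8, np.float64(0.1)] yaw 159.5 tiltz [ 0.049 -0.015 -0.999] t 12.45 pos [ 0.82   -0.0041  0.0141] w 0.221 F [-0.  -0.9  5.8] q [-0.09  0.64  1.25 -0.01  1.19 -1.3 ]
n 102
x range [0.0374 0.0903] slope dz/dx 0.083 z at 95 0.006 y at95 -0.0006
tip A,B,z [ 0.1572 -0.0011  0.0032]
nominal tip [ 0.1569 -0.0005  0.0092]
```

Call:
step_arm([
  [0,0,6,0],
  [0,0,5,0],
  [0,0,2,0],
  [0,0,0,0],
])

```text
time: 12.9
tool_pos: [0.8218, -0.0044, 0.0133]
tool_rot: [0.025, 0.177, 0.984, -0.004]
contact_force: [0.1, -0.4, -2.1]
gripper_width: 0.215
```

```bash
python3 -c "
from st import *
st()"
```

```text
tip [ 0.1585 -0.0003  0.0125] theta_from_tip -12.5 r 0.267 torq [-0.03  0.03  0.  ]
shift [17.5, -3.4, -87.7, np.float64(0.2)] yaw 159.6 tiltz [ 0.048 -0.016 -0.999] t 12.9 pos [ 0.8218 -0.0044  0.0133] w 0.215 F [ 0.1 -0.4 -2.1] q [-0.09  0.65  1.25 -0.01  1.2  -1.3 ]
```

Call:
step_arm([
  [0,0,8,0],
  [0,0,6,0],
])

```text
time: 13.1
tool_pos: [0.8251, -0.0052, 0.0107]
tool_rot: [0.027, 0.177, 0.984, -0.004]
contact_force: [-16.6, 1.8, 25.9]
gripper_width: 0.223
```

```bash
python3 -c "
from st import *
st()"
```

```text
tip [ 1.618e-01 -1.000e-04  9.600e-03] theta_from_tip -12.9 r 0.271 torq [0.38 2.81 0.11]
shift [20.5, -3.7, -90.5, np.float64(0.3)] yaw 159.7 tiltz [ 0.051 -0.018 -0.999] t 13.1 pos [ 0.8251 -0.0052  0.0107] w 0.223 F [-16.6   1.8  25.9] q [-0.09  0.66  1.24 -0.01  1.19 -1.3 ]
```

Call:
step_arm([
  [0,0,-1,0],
  [0,0,0,0],
  [0,0,0,0],
  [0,0,0,0],
  [0,0,0,0],
], claw=100)

```text
time: 13.6
tool_pos: [0.8248, -0.0048, 0.0099]
tool_rot: [0.027, 0.176, 0.984, -0.004]
contact_force: [0.1, -0.1, -0.2]
gripper_width: 0.995
```

```bash
python3 -c "
from st import *
st();tip('s7.png')
cv2.imwrite('pics/s7c.png',cv2.resize(cv2.imread('pics/s7.png')[190:330,270:450],(771,600),interpolation=2))"
```

```text
tip [0.1615 0.0003 0.0088] theta_from_tip -13.1 r 0.27 torq [-0.    0.06 -0.02]
shift [20.1, -4.0, -91.3, np.float64(0.3)] yaw 159.7 tiltz [ 0.051 -0.018 -0.999] t 13.6 pos [ 0.8248 -0.0048  0.0099] w 0.995 F [ 0.1 -0.1 -0.2] q [-0.09  0.66  1.24 -0.01  1.19 -1.3 ]
n 128
x range [0.0191 0.0935] slope dz/dx -0.042 z at 95 -0.0063 y at95 -0.0067
tip A,B,z [ 0.1614 -0.0064  0.0111]
nominal tip [0.1617 0.0003 0.0048]
```

View pics/s7c.png

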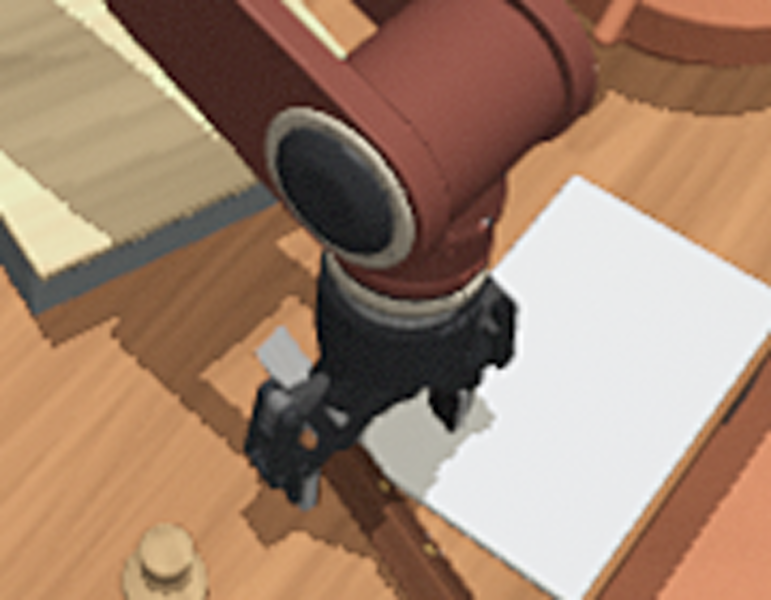

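Call:
step_arm([
  [3,-3,8,0],
  [1,0,6,0],
])

```text
time: 13.85
tool_pos: [0.8207, -0.0066, -0.0051]
tool_rot: [0.027, 0.176, 0.984, -0.004]
contact_force: [-2.9, -2.6, 18.6]
gripper_width: 1.003
```

```bash
python3 -c "
from st import *
st();tip()"
```

```text
tip [ 0.1582 -0.0029 -0.0063] theta_from_tip -16.3 r 0.271 torq [ 0.56 -0.15  0.01]
shift [15.9, -0.8, -106.2, np.float64(0.3)] yaw 159.7 tiltz [ 0.051 -0.018 -0.999] t 13.85 pos [ 0.8207 -0.0066 -0.0051] w 1.003 F [-2.9 -2.6 18.6] q [-0.09  0.66  1.26 -0.01  1.17 -1.31]
n 116
x range [0.0259 0.0889] slope dz/dx -0.084 z at 95 -0.0216 y at95 -0.0001
tip A,B,z [ 0.1573 -0.0031  0.0113]
nominal tip [ 0.1584 -0.0029 -0.0103]
```

Call:
step_arm([
  [0,0,-4,0],
  [0,0,0,0],
])

```text
time: 14.1
tool_pos: [0.82, -0.0067, -0.0018]
tool_rot: [0.026, 0.176, 0.984, -0.004]
contact_force: [-0.1, -0.4, -0.3]
gripper_width: 0.994
```

```bash
python3 -c "
from st import *
st();tip()"
```

```text
tip [ 0.1576 -0.0032 -0.0028] theta_from_tip -15.7 r 0.27 torq [-0.01  0.02 -0.  ]
shift [15.6, -0.6, -102.7, np.float64(0.3)] yaw 159.7 tiltz [ 0.05  -0.018 -0.999] t 14.1 pos [ 0.82   -0.0067 -0.0018] w 0.994 F [-0.1 -0.4 -0.3] q [-0.09  0.66  1.26 -0.01  1.17 -1.31]
n 114
x range [0.0251 0.088 ] slope dz/dx -0.063 z at 95 -0.0178 y at95 -0.0005
tip A,B,z [ 0.1569 -0.0037  0.011 ]
nominal tip [ 0.1578 -0.0032 -0.0068]
```

```bash
python3 -c "
from st import *
im,X=look('scene','s8.png')
hsv=cv2.cvtColor(im,cv2.COLOR_RGB2HSV)
F=np.stack([(X[...,:2]-C_)@A_,(X[...,:2]-C_)@B_,X[...,2]],-1)
m=(hsv[...,1]<40)&(hsv[...,2]>200)&(F[...,0]>.1)&(abs(F[...,2])<.03)&(F[...,1]>.0)
print(m.sum(),np.percentile(F[m],[2,50,98],axis=0).round(4))
t=(hsv[...,1]>60)&(F[...,0]>.12)&(F[...,0]<.2)&(F[...,1]<-.07)&(F[...,1]>-.2);print('table',np.percentile(F[t][:,2],[10,50,90]))
s=state()
# bar handle/blade heights along A
g=(abs(F[...,1]+.008)<.02)&(F[...,0]>.14)&(F[...,0]<.36)
for a in np.arange(.14,.36,.015):
    k=g&(abs(F[...,0]-a)<.0075)
    if k.sum(): print(a.round(3),k.sum(),np.percentile(F[k][:,2],[50,90]).round(4),F[k][:,1].mean().round(4))
cv2.imwrite('pics/s8c.png',cv2.resize(cv2.imread('pics/s8.png')[220:330,300:440],(763,600),interpolation=2))
"
```

```text
4448 [[0.1754 0.0307 0.0056]
 [0.2758 0.1418 0.0086]
 [0.3507 0.2503 0.0115]]
table [-0.00078496  0.00204658  0.34361058]
0.14 149 [0.3451 0.3556] -0.0113
0.155 104 [0.0016 0.3512] -0.013
0.17 92 [0.0051 0.017 ] -0.0095
0.185 73 [0.0077 0.0171] -0.007
0.2 10 [0.3006 0.3052] 0.0026
0.215 98 [0.3089 0.3127] -0.0077
0.23 142 [0.3152 0.3164] -0.0078
0.245 235 [0.3151 0.3169] -0.0087
0.26 411 [0.3013 0.3135] -0.0119
0.275 989 [0.2041 0.2982] -0.01
0.29 154 [0.027  0.2803] -0.015
0.305 124 [0.0231 0.0311] -0.0158
0.32 123 [0.0227 0.0301] -0.0156
0.335 140 [0.0217 0.03  ] -0.0142
0.35 159 [0.001  0.0156] -0.0084
```

View pics/s8c.png

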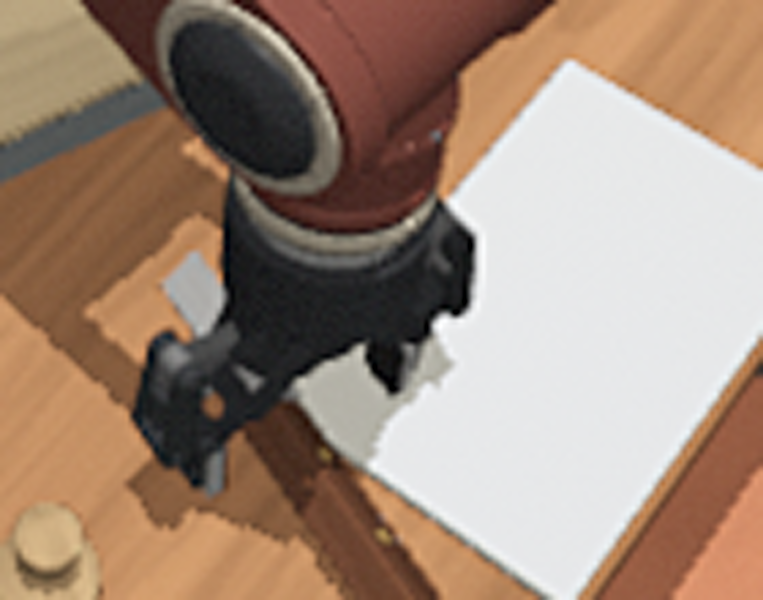

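Call:
step_arm([
  [0,0,-14,0],
  [0,0,0,0],
])

```text
time: 14.4
tool_pos: [0.8187, -0.0063, 0.0122]
tool_rot: [0.025, 0.176, 0.984, -0.004]
contact_force: [1.1, 0.3, 0.9]
gripper_width: 1.002
```

Call:
step_arm([
  [0,0,0,0],
  [0,0,0,0],
  [0,0,0,0],
  [0,0,0,0],
  [0,0,-10,0],
  [0,0,-20,0],
  [0,0,-10,0],
  [0,0,0,0],
], claw=0)

```text
time: 15.2
tool_pos: [0.8186, -0.0124, 0.0605]
tool_rot: [0.029, 0.176, 0.984, -0.01]
contact_force: [0.8, -0.2, -1.2]
gripper_width: 0.214
```

```bash
python3 -c "
from st import *
st();tip()"
```

```text
tip [ 0.1583 -0.009   0.0588] theta_from_tip -2.5 r 0.261 torq [ 0.01  0.06 -0.01]
shift [19.4, 4.7, -40.8, np.float64(0.3)] yaw 159.7 tiltz [ 0.053 -0.03  -0.998] t 15.2 pos [ 0.8186 -0.0124  0.0605] w 0.214 F [ 0.8 -0.2 -1.2] q [-0.1   0.59  1.25 -0.03  1.25 -1.31]
n 88
x range [0.0453 0.0899] slope dz/dx -0.086 z at 95 0.0063 y at95 0.0026
tip A,B,z [ 0.159  -0.0065  0.0484]
nominal tip [ 0.1586 -0.009   0.0548]
```

Call:
step_arm([
  [10,-25,0,0],
  [20,-25,5,0],
  [8,-5,20,0],
  [0,0,20,0],
  [0,0,8,0],
  [0,0,0,0],
])

```text
time: 15.85
tool_pos: [0.7697, -0.0462, 0.0175]
tool_rot: [0.031, 0.174, 0.984, -0.006]
contact_force: [0.8, 0.8, -1.7]
gripper_width: 0.213
```

```bash
python3 -c "
from st import *
st();tip()"
```

```text
tip [ 0.1244 -0.0584  0.0155] theta_from_tip -13.5 r 0.233 torq [ 0.06  0.03 -0.05]
shift [-17.8, 53.7, -81.6, np.float64(0.6)] yaw 160.0 tiltz [ 0.059 -0.022 -0.998] t 15.85 pos [ 0.7697 -0.0462  0.0175] w 0.213 F [ 0.8  0.8 -1.7] q [-0.15  0.53  1.41 -0.01  1.14 -1.37]
n 68
x range [0.0432 0.0936] slope dz/dx -0.025 z at 95 0.0054 y at95 -0.0018
tip A,B,z [ 0.125  -0.0602  0.0061]
nominal tip [ 0.1247 -0.0584  0.0115]
```

Call:
step_arm([
  [0,12,4,0],
  [0,2,6,0],
  [0,0,3,0],
])

```text
time: 16.2
tool_pos: [0.7777, -0.0358, 0.0154]
tool_rot: [0.03, 0.173, 0.984, -0.01]
contact_force: [-6.4, 0.7, 8.0]
gripper_width: 0.217
```

```bash
python3 -c "
from st import *
st()"
```

```text
tip [ 0.1283 -0.046   0.0134] theta_from_tip -13.8 r 0.237 torq [-0.06  0.79  0.03]
shift [-14.1, 40.5, -84.2, np.float64(0.7)] yaw 160.1 tiltz [ 0.056 -0.03  -0.998] t 16.2 pos [ 0.7777 -0.0358  0.0154] w 0.217 F [-6.4  0.7  8. ] q [-0.13  0.55  1.38 -0.02  1.15 -1.35]
```

Call:
step_arm([
  [0,0,8,0],
  [0,0,6,0],
])

```text
time: 16.4
tool_pos: [0.7793, -0.0357, 0.0154]
tool_rot: [0.027, 0.172, 0.985, -0.011]
contact_force: [-13.7, 0.8, 21.5]
gripper_width: 0.212
```

Call:
step_arm([
  [0,0,-1,0],
  [0,0,0,0],
  [0,0,0,0],
  [0,0,0,0],
  [0,0,0,0],
], claw=100)

```text
time: 16.9
tool_pos: [0.7786, -0.0335, 0.0119]
tool_rot: [0.026, 0.172, 0.985, -0.011]
contact_force: [0.2, 0.3, -0.3]
gripper_width: 1.001
```

```bash
python3 -c "
from st import *
st();tip()"
```

```text
tip [ 0.1283 -0.0437  0.0107] theta_from_tip -14.4 r 0.238 torq [0.   0.05 0.06]
shift [-13.6, 37.7, -88.0, np.float64(0.8)] yaw 160.2 tiltz [ 0.046 -0.03  -0.998] t 16.9 pos [ 0.7786 -0.0335  0.0119] w 1.001 F [ 0.2  0.3 -0.3] q [-0.13  0.56  1.38 -0.03  1.15 -1.35]
n 82
x range [0.0184 0.0917] slope dz/dx -0.051 z at 95 0.0028 y at95 -0.0019
tip A,B,z [ 0.1287 -0.0458  0.0039]
nominal tip [ 0.1285 -0.0438  0.0067]
```

Call:
step_arm([
  [3,-1,8,0],
  [0,0,4,0],
  [0,0,0,0],
])

```text
time: 17.25
tool_pos: [0.7746, -0.0338, -0.0033]
tool_rot: [0.024, 0.172, 0.985, -0.011]
contact_force: [1.1, 0.3, 0.9]
gripper_width: 1.0
```

```bash
python3 -c "
from st import *
st();tip()"
```

```text
tip [ 0.1246 -0.0454 -0.0042] theta_from_tip -18.1 r 0.238 torq [-0.01 -0.01 -0.02]
shift [-17.8, 39.0, -103.1, np.float64(0.8)] yaw 160.2 tiltz [ 0.044 -0.03  -0.999] t 17.25 pos [ 0.7746 -0.0338 -0.0033] w 1.0 F [1.1 0.3 0.9] q [-0.13  0.57  1.39 -0.03  1.13 -1.35]
n 69
x range [0.02   0.0861] slope dz/dx -0.023 z at 95 -0.0114 y at95 -0.0021
tip A,B,z [ 0.1243 -0.0474  0.0032]
nominal tip [ 0.1248 -0.0455 -0.0082]
```

Call:
step_arm([
  [0,0,-3,0],
  [0,0,0,0],
  [0,0,0,0],
  [0,0,0,0],
  [0,0,0,0],
  [0,0,0,0],
  [0,0,0,0],
], claw=0)

```text
time: 18.0
tool_pos: [0.7751, -0.034, 0.0013]
tool_rot: [0.025, 0.172, 0.985, -0.011]
contact_force: [-0.2, 0.2, -0.0]
gripper_width: 0.217
```

```bash
python3 -c "
from st import *
st();tip()"
```

```text
tip [ 0.1252 -0.0454  0.0002] theta_from_tip -17.1 r 0.238 torq [ 0.01  0.06 -0.04]
shift [-17.1, 39.1, -98.5, np.float64(0.8)] yaw 160.2 tiltz [ 0.045 -0.03  -0.999] t 18.0 pos [ 0.7751 -0.034   0.0013] w 0.217 F [-0.2  0.2 -0. ] q [-0.13  0.57  1.39 -0.03  1.14 -1.35]
n 71
x range [0.0367 0.0853] slope dz/dx -0.023 z at 95 -0.0073 y at95 0.0013
tip A,B,z [ 0.125  -0.044   0.0035]
nominal tip [ 0.1254 -0.0454 -0.0038]
```

Call:
step_arm([
  [0,0,-15,0],
  [-5,10,-20,0],
  [0,18,-8,0],
  [0,14,0,0],
  [0,2,0,0.8],
  [0,0,0,0],
])

```text
time: 18.65
tool_pos: [0.7921, 0.0109, 0.0449]
tool_rot: [0.023, 0.179, 0.983, -0.011]
contact_force: [-0.6, 0.0, -2.4]
gripper_width: 0.222
```

```bash
python3 -c "
from st import *
st();tip()"
```

```text
tip [0.1253 0.004  0.0442] theta_from_tip -6.5 r 0.229 torq [-0.02  0.05  0.02]
shift [-14.0, -8.1, -54.3, np.float64(-0.0)] yaw 159.4 tiltz [ 0.042 -0.029 -0.999] t 18.65 pos [0.7921 0.0109 0.0449] w 0.222 F [-0.6  0.  -2.4] q [-0.07  0.56  1.32 -0.03  1.22 -1.27]
n 78
x range [0.0379 0.084 ] slope dz/dx -0.033 z at 95 -0.0077 y at95 0.0001
tip A,B,z [0.1251 0.0041 0.0479]
nominal tip [0.1255 0.0039 0.0402]
```

Insert about 46 mm, staying well below the lid.

Call:
step_arm([
  [12,-2,2,0],
  [15,-2,2,0],
  [12,0,2,0],
  [5,0,1,0],
  [0,0,0,0],
])

```text
time: 19.2
tool_pos: [0.7452, 0.0209, 0.0304]
tool_rot: [0.019, 0.18, 0.983, -0.012]
contact_force: [-0.1, 0.2, -2.2]
gripper_width: 0.226
```

```bash
python3 -c "
from st import *
st()"
```

```text
tip [ 0.0779 -0.003   0.0303] theta_from_tip -12.4 r 0.184 torq [0.04 0.04 0.  ]
shift [-61.5, -1.2, -67.0, np.float64(-0.1)] yaw 159.3 tiltz [ 0.034 -0.03  -0.999] t 19.2 pos [0.7452 0.0209 0.0304] w 0.226 F [-0.1  0.2 -2.2] q [-0.06  0.48  1.46 -0.03  1.17 -1.26]
```

Call:
step_arm([
  [-1,0,-12,0],
  [-1,0,-14,0],
  [-1,0,-28,0],
  [0,0,-28,0],
  [0,0,-10,0],
])

```text
time: 19.7
tool_pos: [0.7438, 0.0215, 0.1237]
tool_rot: [0.016, 0.18, 0.983, -0.012]
contact_force: [0.7, 1.1, -3.7]
gripper_width: 0.223
```

```bash
python3 -c "
from st import *
st();lid('s9.png');tip()"
```

```text
tip [ 0.0763 -0.0027  0.1243] theta_from_tip 16.9 r 0.186 torq [ 0.02 -0.11  0.04]
shift [-59.3, 0.3, 25.9, np.float64(-0.2)] yaw 159.2 tiltz [ 0.027 -0.03  -0.999] t 19.7 pos [0.7438 0.0215 0.1237] w 0.223 F [ 0.7  1.1 -3.7] q [-0.06  0.39  1.41 -0.03  1.32 -1.26]
lid n 3349 / 3430 normal [-0.273 -0.001  0.962] theta 0.277 deg 15.9 maxz 0.134
n 137
x range [0.0477 0.1108] slope dz/dx -0.034 z at 95 -0.0085 y at95 -0.0003
tip A,B,z [ 0.0767 -0.0028  0.1298]
nominal tip [ 0.077  -0.0026  0.1213]
```

Call:
step_arm([
  [3,0,-10,0],
  [4,0,-11,0],
  [5,0,-10,0],
  [5,0,-10,0],
  [0,0,0,0],
])

```text
time: 20.3
tool_pos: [0.7252, 0.0285, 0.1636]
tool_rot: [0.016, 0.181, 0.983, -0.013]
contact_force: [2.0, -0.0, -2.6]
gripper_width: 0.22
```

```bash
python3 -c "
from st import *
st();lid();tip()"
```

```text
tip [ 0.0565 -0.0027  0.1643] theta_from_tip 30.7 r 0.184 torq [-0.05 -0.3  -0.  ]
shift [-77.7, 1.2, 66.4, np.float64(-0.2)] yaw 159.2 tiltz [ 0.026 -0.031 -0.999] t 20.3 pos [0.7252 0.0285 0.1636] w 0.22 F [ 2.  -0.  -2.6] q [-0.05  0.31  1.43 -0.03  1.37 -1.25]
lid n 2044 / 2109 normal [-0.486 -0.004  0.874] theta 0.507 deg 29.1 maxz 0.176
n 96
x range [0.0502 0.1146] slope dz/dx 0.047 z at 95 -0.0045 y at95 0.0011
tip A,B,z [ 0.0566 -0.0017  0.1639]
nominal tip [ 0.0567 -0.0028  0.1595]
```

Call:
step_arm([
  [5,0,-9,0],
  [6,0,-9,0],
  [7,0,-8,0],
  [6,0,-7,0],
  [0,0,0,0],
])

```text
time: 20.9
tool_pos: [0.6994, 0.0384, 0.1959]
tool_rot: [0.014, 0.181, 0.983, -0.013]
contact_force: [-0.5, -0.0, -2.9]
gripper_width: 0.221
```

```bash
python3 -c "
from st import *
st();lid();tip()"
```

```text
tip [ 0.0289 -0.0024  0.1968] theta_from_tip 44.1 r 0.182 torq [-0.09 -0.25  0.01]
shift [-104.5, 1.9, 99.4, np.float64(-0.2)] yaw 159.2 tiltz [ 0.023 -0.031 -0.999] t 20.9 pos [0.6994 0.0384 0.1959] w 0.221 F [-0.5 -0.  -2.9] q [-0.04  0.23  1.47 -0.03  1.41 -1.24]
lid n 628 / 813 normal [-0.661 -0.005  0.75 ] theta 0.723 deg 41.4 maxz 0.213
n 21
x range [0.0535 0.0734] slope dz/dx 0.017 z at 95 -0.0034 y at95 0.0226
tip A,B,z [0.0292 0.0201 0.1952]
nominal tip [ 0.0292 -0.0026  0.1923]
```

Call:
step_arm([
  [5,0,-6,0],
  [4,0,-5,0],
  [0,0,0,0],
])

```text
time: 21.3
tool_pos: [0.6898, 0.0419, 0.2049]
tool_rot: [0.013, 0.181, 0.983, -0.013]
contact_force: [1.4, -1.0, -2.7]
gripper_width: 0.218
```

```bash
python3 -c "
from st import *
st();lid('s10.png');lid()
for c in('top',): look(c,c+'10.png')
a=cv2.imread('pics/top10.png')[140:300,190:430];b=cv2.imread('pics/s10.png')[120:320,200:420]
cv2.imwrite('pics/f.png',np.hstack([cv2.resize(b,(484,440)),cv2.copyMakeBorder(cv2.resize(a,(310,207)),0,233,0,0,0)]))"
```

```text
tip [ 0.0187 -0.0025  0.206 ] theta_from_tip 48.4 r 0.182 torq [-0.09 -0.23  0.02]
shift [-114.7, 2.4, 108.3, np.float64(-0.2)] yaw 159.2 tiltz [ 0.02  -0.031 -0.999] t 21.3 pos [0.6898 0.0419 0.2049] w 0.218 F [ 1.4 -1.  -2.7] q [-0.03  0.21  1.49 -0.03  1.42 -1.24]
lid n 206 / 462 normal [-0.715 -0.016  0.699] theta 0.797 deg 45.7 maxz 0.225
lid n 212 / 472 normal [-0.704 -0.021  0.71 ] theta 0.781 deg 44.7 maxz 0.224
```

View pics/f.png

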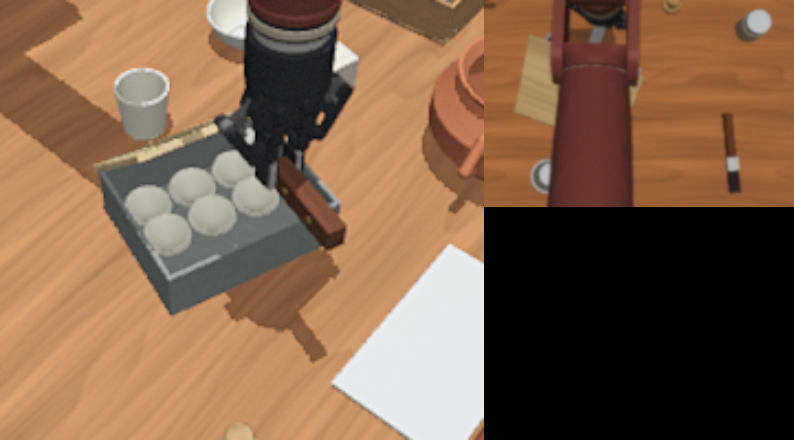

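Call:
step_arm([
  [0,0,0,0],
  [0,0,0,0],
  [0,0,0,0],
  [0,0,0,0],
])

```text
time: 21.85
tool_pos: [0.6906, 0.0415, 0.2039]
tool_rot: [0.013, 0.181, 0.983, -0.013]
contact_force: [2.3, -0.8, -2.5]
gripper_width: 0.221
```

```bash
python3 -c "
from st import *
st();lid()
for i in range(2):
    im,X=look('top');F=np.stack([(X[...,:2]-C_)@A_,(X[...,:2]-C_)@B_,X[...,2]],-1)
    m=(abs(F[...,1])<.11)&(F[...,0]>-.1)&(F[...,0]<.06)&(F[...,2]>.08)&(F[...,2]<.235)
    p=F[m];k=np.ones(len(p),bool)
    L=lambda q:np.linalg.lstsq(np.c_[q[:,0],np.ones(len(q))],q[:,2],rcond=None)[0]
    c=np.array([1.,.182])
    for _ in range(10):
        k=abs(p[:,2]-p[:,0]*c[0]-c[1])<.008;c=L(p[k])
    print('top',k.sum(),len(p),np.degrees(np.arctan(c[0])),c,'z at lip',F[m][k][:,2].max())
"
```

```text
tip [ 0.0195 -0.0026  0.205 ] theta_from_tip 48.0 r 0.182 torq [ 0.02 -0.27  0.01]
shift [-113.8, 2.6, 107.3, np.float64(-0.3)] yaw 159.1 tiltz [ 0.02  -0.031 -0.999] t 21.85 pos [0.6906 0.0415 0.2039] w 0.221 F [ 2.3 -0.8 -2.5] q [-0.04  0.21  1.48 -0.03  1.42 -1.24]
lid n 238 / 507 normal [-0.71  -0.022  0.704] theta 0.789 deg 45.2 maxz 0.224
top 1460 1468 45.86649067746821 [1.03071305 0.18599852] z at lip 0.22655187252790476
top 1462 1468 45.70594849686348 [1.02495094 0.18591945] z at lip 0.22470669462812942
```

Both cameras put the lid at 45–46°, and it held there for half a second. I'm handing in the job.

```bash
python3 -c "
from st import *
print(job_done())"
```

```text
the job is handed in; nothing more can be done
None
```

The lid is up at about 45°, resting on the blade with the bar still in the gripper. I handed the job in at about 22 s of the 51 s allowed.

- **First attempt failed:** the bar turned about 16° in the grip before the catch let go. I backed out and set the bar down, but it landed partly on a white slab about 8 mm thick that is not on the list. I moved it clear onto the table and gripped it again closer to the blade root.
- **Second attempt worked:** I put the blade in deeper and pushed up faster, and the catch released. I then followed the lid's arc up to 45°.
- **Last checks:** the scene camera gave lid angles of 45.7°, 44.7° and 45.2°, and the top camera gave 45.9° and 45.7°. Over the last half second the arm pose moved only about 1 mm, and the force readings stayed low.
- **Angle from the arm pose:** working the lid angle out from the arm pose and the assumed tip position gave 48°. I trusted the cameras, because that figure had read 1–3° higher than them all the way up.
- **Bystanders:** the ones in view in the last picture looked to be where they started; I did not measure their positions. The bar, and once a finger, pressed on the white slab. The highest forces I read were about 31 N with the bar pressing on it and 19 N with the finger.

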